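# Clamp a limestone slab on the rubbing board and rub its face

## Robot

A 6-joint arm with a two-finger parallel gripper is mounted at the origin on the work surface. World frame = base frame: x ahead of the robot, y to its left, z up, the work surface at z = 0. Lengths are in m, angles in rad, forces in N, time in s.
With the tool pointing down it reaches from about 0.375 to 0.975 m from the base axis. Payload 3.8 kg.
Tool frame: the origin (TCP) lies on the centre line of the jaws, within the pads' length; the fingertips stand 25 mm ahead of it and the grasp point (between the pads) lies 6 mm ahead of it (arm.finger_overhang is the distance from the TCP to the fingertips, in m); z points along the fingers, y is the line along which they close (so a half turn about z gives the same grasp; the last joint's range is limited). The gripper opens to 88 mm and grips with 3 to 60 N. Pads are 18 mm wide; open, the fingers measure 123 mm over their backs; the gripper's body (75 mm by 187 mm) begins 45 mm behind the grasp point.
Start: joints at [1.192, 0.264, 1.604, -0, 1.274, -0.037], TCP at [0.226, 0.636, 0.264] pointing down, gripper open.
Joint ranges: [-2.63, 2.63], [-0.94, 2.18], [0.31, 2.57], [-1.31, 4.45], [0, 2.66], [-2.55, 2.55]. Speed limits (rad/s): [2.57, 2.57, 3.14, 3.14, 3.14, 3.14].

## Interface

Orientations are given as [roll, pitch, yaw] about the fixed x, y, z axes, in that order (R = Rz(yaw) Ry(pitch) Rx(roll)).
In Python, from workcell import arm, effector, planner, viewer gives the robot as it stands. The module is installed in compiled form; this text tells all that it offers. Calls block until the motion is done:
- arm.move_pose(position, orientation): joint-space move of the TCP to a pose.
- arm.movel(position, v=0.15, orientation=None, until_force=None): straight line of the TCP; orientation=None keeps the orientation; v is the mean speed in m/s. With until_force (N) it stops when the force on the tool has changed by that much, and returns True; else False.
- arm.move_j(angles): joint-space move.
- effector.grip(opening, grasp_force=None): finger opening in m; grasp_force is the grip in N (None keeps the last); returns when the fingers have stopped.
- arm.hold(seconds).
- planner.solve_ik(position, orientation): joint angles nearest the present ones, or None.
- viewer.grab_frame(name): name is "scene" or "side" or "wrist"; returns the picture (480x640x3 uint8, blue, green, red); there is no depth.
- viewer.get_calibration(name): a dict with "fx", "fy", "cx", "cy" (pixels), "k1" (the pictures are not rectified: a ray, as slopes to the right and down, at radius r is drawn at 1 + k1 r^2 times it, then the intrinsics apply), "T" (4x4, takes a point from camera to world coordinates). Camera axes: x right, y down, z forward; pixel columns grow to the right and rows downward; lengths in m; the calibration is good to about 2 mm. A picture is of the moment at which its call begins: read the wrist's pose just before it. get_calibration takes no time and is no camera call; for the wrist camera it gives the pose at the moment of the call.
A pose or a line that the arm cannot do raises arm.Unreachable and nothing moves.
- arm.finish_job(): hands the job in; it is judged then, once.
Readings, each from a call of its own:
- arm.current_time(): time.
- arm.current_joint_pos(): joint angles.
- arm.current_dq(): joint speeds.
- arm.current_effort(): joint torques, N m.
- arm.current_eef_pos(): TCP position.
- arm.current_eef_rot(): TCP orientation.
- arm.current_wrist_force(): force on the tool from outside, world axes, zero at the start.
- arm.current_torque(): the same for the moment, N m.
- arm.current_gripper_width(): finger opening in m.
- arm.current_gripper_force(): force on a finger pad.
Only numpy, scipy, OpenCV 4.12 (cv2) and the standard library are available. Lean on these libraries where they do the work, as an engineer would, in place of code of your own. Each camera call takes 0.05 s, during which the arm holds its last target. There are 200 camera calls.

## Task

Push the red handle of the toggle clamp down over centre until it locks, so that its rubber foot holds the limestone slab on the rubbing board. Then take the hand pad from its tray and rub the slab's top face with it in a straight stroke, from close to the clamp foot to the end stop, keeping a moderate, steady pressure all the way. Lay the pad back flat in its tray and let go, leaving the slab clamped against the stop and the other things on the bench where they are.

Things in the scene. Friction and masses are not known exactly. Their poses are not given: they have to be found in the camera images.
- jig: Fixed rubbing board, plywood 480 x 150 x 18 mm. Origin: centre of its underside (bench level); x along it from clamp to end stop, y across, z up. End stop strip at x = 200 to 216 mm, top z = 36 mm; low side fence at y = 56 to 70 mm, top z = 34 mm; both lower than the slab's top. The clamp swings in the y = 0 plane, all its pins parallel to y.
- clamp_handle (a joint): Angle (rad) between handle and hold-down bar of the steel toggle clamp. 0: open, handle 75 degrees up from level leaning away from the slab, bar up 50 degrees. Grows as the handle is pushed away from the slab and down; about 1.98 dead centre, where it snaps on to 2.11, locked at its stop, handle level, pointing to the board's -x. Stays where left before 1.65, then springs back; takes 2 N at the grip, up to 9 N.
- clamp_grip (a point): Middle of the handle's red grip, a round bar 19 mm thick, 81 mm long, 40 mm from its end, 107 mm from the handle's pin. In the board's frame at (-147, 0, 160) mm open, (-234, 0, 75) locked; between them on a 107 mm arc about that pin, which rises from (-119, 0, 56) to (-127, 0, 75).
- clamp_pad: Black rubber foot, 19 mm across, under the end of the clamp's bar. Origin: centre of its lower face; locked, it sits on the slab at the board's (-31, 0, 48) mm, sprung, pressing some 25 N. The locked bar lies about level over x = -131 to -15 mm, top z = 91 mm, its bolt up to z = 100 mm.
- slab: Loose sawn limestone slab 260 x 100 x 30 mm, 1.9 kg, lying on the board against the end stop. Origin: centre of its underside; x along it from clamp to stop, y across, z up, top face at z = 30 mm. In its frame the clamp foot lands at x = -100 mm; the face is free from x = -80 to 130 mm.
- rub_pad: Hand pad 90 x 56 mm, 60 high, 0.19 kg, sole down in the tray: brown abrasive sole, blue foam, black plate (top 24 mm above the sole), wooden grip on it 82 long, 30 wide, 36 high, pinched across its width. Origin: middle of the uncompressed sole; x lengthwise, y across, z up. Rub along its length, either way round. Foam gives 1 mm per 2.5 N, at most 7 mm; over 30 N harms the stone.
- rub_sole (a point): Middle of the abrasive sole (it rises with the foam when pressed).
- rub_grip (a point): Middle of the wooden grip, 45 mm above the uncompressed sole: fingers gripping here clear the backing plate by a few mm.
- tray: Shallow aluminium tray 160 x 112 mm, rim 14 mm high, floor 5 mm thick, fixed on the bench: the pad's place. Origin at the centre of its underside; x along its length, y across. It may stand in either of two places on the left.
- chip_bowl: Teal bowl of stone chips, 124 mm across, 60 mm high, heavy and fixed, in the other of the two places. Origin under its centre.
- dummy_mallet: Bystander: steel mallet standing on its head with the wooden handle up, 66 mm across, 177 mm high. Origin under its centre.
- maquette: Bystander: small brown clay figure, 74 mm across, 126 mm high. Origin under its centre.
- flat_chisel: Bystander: stone chisel lying on the bench, 189 mm long, 22 mm wide, 13 mm high. Origin at its blunt end, x towards the edge.
- claw_chisel: Bystander: stone chisel lying on the bench, 189 mm long, 16 mm wide, 13 mm high. Origin at its blunt end, x towards the edge.
- rasp: Bystander: rasp with a wooden handle lying on the bench, 296 mm long, 24 mm wide, 22 mm high. Origin near its middle, x away from the handle.
- offcut: Bystander: limestone offcut 85 x 60 x 55 mm. Origin under its centre.
- dust_brush: Bystander: dusting brush lying on the bench, about 200 mm long, 42 mm wide, 20 mm high. Origin near its middle.
Things that resemble listed ones, but are neither listed nor needed, are in the scene too. Leave any pink, purple or turquoise look-alike of the rub_pad alone.

How it is judged:
On the way, in this order (a step that is already met when the one before it is completed fails the run):
1. the clamp handle is past dead centre at its stop and the rubber foot presses on the slab (value of joint clamp_handle above 2.07 rad and contact force between clamp_pad and slab above 12 N), for 0.3 s.
2. the pad rests with pressure on the slab's face close to the clamp foot (contact force between rub_pad and slab above 3 N and y of rub_sole in the frame of slab between -0.035 and 0.035 m and value of joint clamp_handle above 2.07 rad and x of rub_sole in the frame of slab below -0.01 m).
3. still pressed, the pad has moved on past the first third (contact force between rub_pad and slab above 3 N and y of rub_sole in the frame of slab between -0.035 and 0.035 m and value of joint clamp_handle above 2.07 rad and x of rub_sole in the frame of slab between 0 and 0.02 m).
4. still pressed, the pad passes the middle of the stroke (contact force between rub_pad and slab above 3 N and y of rub_sole in the frame of slab between -0.035 and 0.035 m and value of joint clamp_handle above 2.07 rad and x of rub_sole in the frame of slab between 0.0225 and 0.0425 m).
5. still pressed, the pad passes the last third (contact force between rub_pad and slab above 3 N and y of rub_sole in the frame of slab between -0.035 and 0.035 m and value of joint clamp_handle above 2.07 rad and x of rub_sole in the frame of slab between 0.045 and 0.065 m).
6. still pressed, the pad reaches the end by the stop (contact force between rub_pad and slab above 3 N and y of rub_sole in the frame of slab between -0.035 and 0.035 m and value of joint clamp_handle above 2.07 rad and x of rub_sole in the frame of slab above 0.07 m).
At the end, for the whole second after the job is handed in: The clamp handle is at its stop past dead centre (joint over 2.07 rad), its foot pressing the slab with over 12 N; the slab lies within 5 mm of its place against the stop, 7 mm sideways; the pad lies flat in its tray (tilt under 0.1 rad), released and at rest (all of step 1 and x of slab in the frame of jig between 0.064 and 0.074 m and y of slab in the frame of jig between -0.004 and 0.01 m and x of rub_pad in the frame of tray between -0.045 and 0.045 m and y of rub_pad in the frame of tray between -0.035 and 0.035 m and height (world z) of rub_pad below 0.01 m and angle between rub_pad's own z axis and vertical below 0.1 rad and linear speed of rub_pad below 0.02 m/s); the robot touches nothing.
It fails at once if the slab is pressed with the pad harder than 30 N (contact force between rub_pad and slab above 30 N).
It fails at once if the slab is shoved about (moved more than 10 mm) (distance of slab from where it was at the start of the episode above 0.01 m).
It fails at once if a bystander is moved more than 30 mm (distance of any of dummy_mallet, maquette, flat_chisel, claw_chisel, rasp, offcut, dust_brush from where it was at the start of the episode above 0.03 m).
It also fails if it takes over 69 s, if anything falls off the work surface, if the arm or the gripper's body presses on something with over 40 N, if the wrist force passes 120 N, or if a joint passes its speed limit or range.

## Working session

There is one attempt and no reset: what is moved stays moved. The work goes in short steps, each a Python script; the robot and the scene stay as the last script left them, time stands still between calls to the robot, and variables do not carry over. Pictures are saved under pics/ and viewed, at most 10 in all, crops included, and the job is handed in when it is done.

```bash
mkdir -p pics
python3 - <<'E'
from workcell import arm,viewer
import cv2,numpy as np
for n in("scene","side","wrist"):
    c=viewer.get_calibration(n);f=viewer.grab_frame(n);cv2.imwrite(f"pics/{n}0.png",f)
    print(n,{k:(np.round(v,4).tolist()) for k,v in c.items()})
print(arm.current_eef_rot(),arm.current_time(),arm.finger_overhang)
E
```

```text
scene {'fx': 447.6293, 'fy': 447.6293, 'cx': 316.6528, 'cy': 238.0048, 'k1': -0.005, 'T': [[0.7147, 0.5701, -0.4052, 0.9895], [0.6994, -0.5732, 0.427, -0.451], [0.0112, -0.5886, -0.8084, 1.091], [0.0, 0.0, 0.0, 1.0]]}
side {'fx': 606.9337, 'fy': 606.9337, 'cx': 322.7829, 'cy': 240.3057, 'k1': -0.1184, 'T': [[0.8251, -0.4242, 0.3732, -0.1528], [-0.5646, -0.5947, 0.5723, -0.9628], [-0.0208, -0.6829, -0.7302, 1.3941], [0.0, 0.0, 0.0, 1.0]]}
wrist {'fx': 414.7319, 'fy': 414.7319, 'cx': 309.7542, 'cy': 243.0518, 'k1': -0.0155, 'T': [[0.3352, 0.9022, 0.2713, 0.1556], [0.9421, -0.3204, -0.0988, 0.6598], [-0.0022, 0.2888, -0.9574, 0.3855], [0.0, 0.0, 0.0, 1.0]]}
[-3.13985402e+00 -6.58939660e-05  2.79978829e+00] 0.15 0.025
```

View pics/scene0.png

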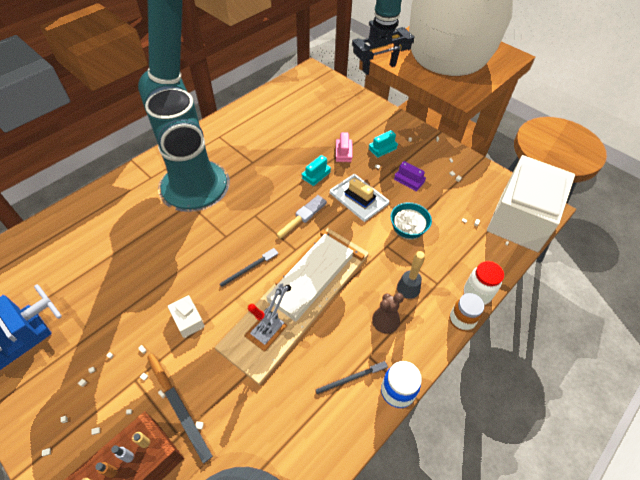

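View pics/side0.png

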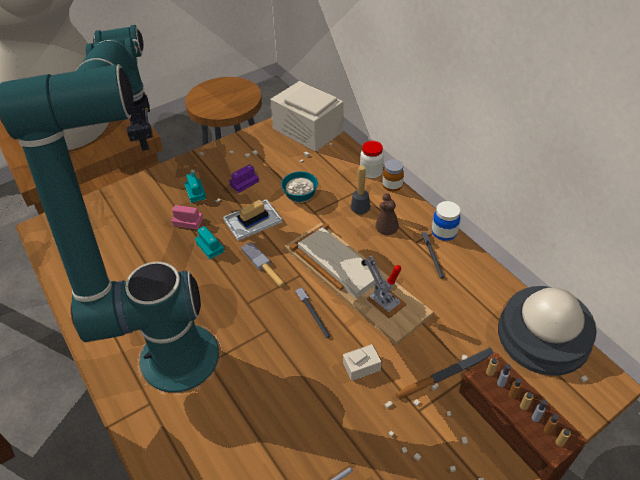

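The scene view shows the board from (238,365) to (348,243), the clamp's red grip at (256,311) and the pad with a wooden grip on a white/aluminium tray at (360,195). The side view shows the same tray at (253,218) and the red grip at (394,273). The pad candidates in the scene view are:
- (316,169) and (383,143): turquoise
- (343,147): pink
- (410,176): purple
- (360,190): black plate with a wooden grip, in the tray, which fits the description

I'll confirm that one in an enlarged crop.

Run:
```python
import cv2,numpy as np
f=cv2.imread("pics/scene0.png");s=cv2.imread("pics/side0.png")
cv2.imwrite("pics/c1.png",cv2.resize(f[160:400,205:405],None,fx=4,fy=4,interpolation=2)[:, :][:600*2:1] if 0 else cv2.resize(f[165:390,205:435],None,fx=2.6,fy=2.6,interpolation=2))
cv2.imwrite("pics/c2.png",cv2.resize(s[190:350,215:445],None,fx=3.4,fy=3.4,interpolation=2))
```

```text
(no output)
```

View pics/c1.png

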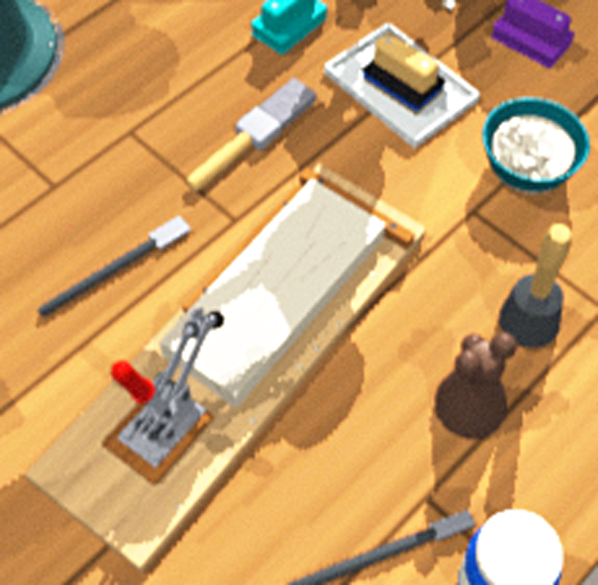

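View pics/c2.png

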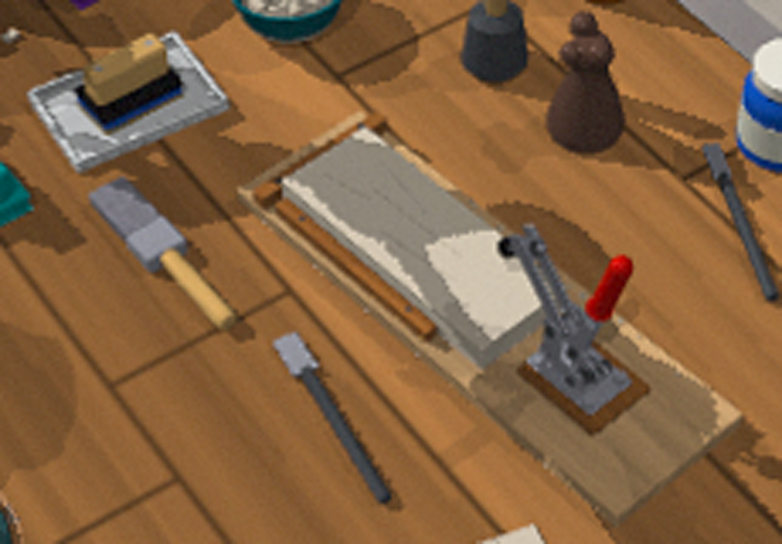

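The crops confirm that the pad in the tray, with its wooden grip, black plate and blue foam, is the right one. Next I'll fit poses from the corner pixels in both views.

```bash
cat > h.py <<'E'
import numpy as np,cv2
from scipy.optimize import least_squares
from workcell import arm,effector,planner,viewer
def proj(c,P):
    T=np.array(c["T"]);p=(np.atleast_2d(P)-T[:3,3])@T[:3,:3];s=p[:,:2]/p[:,2:]
    s=s*(1+c["k1"]*(s**2).sum(1,keepdims=True));return s*[c["fx"],c["fy"]]+[c["cx"],c["cy"]]
def w(pose,P):
    x,y,a=pose;P=np.atleast_2d(P);c,s=np.cos(a),np.sin(a)
    return np.c_[x+c*P[:,0]-s*P[:,1],y+s*P[:,0]+c*P[:,1],P[:,2]]
def fit(obs,x0):  # obs: list of (calib, Nx3 local m, Nx2 px)
    f=lambda q:np.concatenate([(proj(c,w(q,np.array(P)))-u).ravel() for c,P,u in obs])
    r=least_squares(f,x0,loss="soft_l1",f_scale=2);return r.x,f(r.x)
E
python3 - <<'E'
from h import *
S,D=viewer.get_calibration("scene"),viewer.get_calibration("side")
a=lambda l:np.array(l)/2.6+[205,165]
b=lambda l:np.array(l)/3.4+[215,190]
m=lambda l:np.array(l)/1000
q,r=fit([(S,m([(-240,75,18),(-240,-75,18),(240,-75,18),(199,53,48),(199,-47,48),(-61,-47,48),(-61,53,48),(-147,0,160)]),a([(28,472),(142,558),(424,232),(315,180),(387,228),(237,393),(165,340),(134,382)])),
 (D,m([(-240,75,18),(-240,-75,18),(240,75,18),(199,53,48),(199,-47,48),(-61,53,48),(-147,0,160)]),b([(617,512),(740,415),(243,190),(285,182),(368,130),(483,352),(608,288)]))],[.6,0,1.4])
print("jig",q,r.round(1))
t=[(80,56,14),(-80,56,14),(-80,-56,14),(80,-56,14)]
for y0 in(0,1.57):
  q,r=fit([(S,m(t),a([(480,97),(388,25),(325,70),(415,143)])),(D,m(t),b([(178,34),(28,95),(80,168),(228,103)]))],[.6,.4,y0])
  print("tray",q,r.round(1))
for c,p in((S,a([(408,55)])),(D,b([(125,57)]))):pass
q,r=fit([(S,m([(0,0,65)]),a([(408,55)])),(D,m([(0,0,65)]),b([(125,57)]))],[.6,.4,0]);print("pad",q,r)
E
```

```text
jig [ 0.54931851 -0.06011789  1.68988407] [-2.  -0.4 -1.4  2.9  1.1 -2.1 -0.4 -1.1  0.2 -2.1 -0.2  0.6 -2.  -0.3
 -1.3 -1.4  0.6  0.6  1.8 -1.1 -1.2 -1.6 -0.1 -2.2  0.2 -2.7  0.6 -2.2
  1.6 -1.3]
tray [ 0.42713052  0.3311965  -0.06389476] [-1.1 -1.1 -1.2 -0.8 -1.6 -1.5 -0.8 -0.4  0.6 -1.2  1.1 -1.3  0.5 -1.5
  1.7 -1.4]
tray [ 0.42713052  0.3311965  -0.06389476] [-1.1 -1.1 -1.2 -0.8 -1.6 -1.5 -0.8 -0.4  0.6 -1.2  1.1 -1.3  0.5 -1.5
  1.7 -1.4]
pad [0.43038859 0.3333855  0.        ] [-1.02504017 -1.08283673  1.05376213 -1.171534  ]
```

```bash
cat >> h.py <<'E'
JIG=np.array([0.5493,-0.0601,1.690]);TRAY=np.array([.4271,.3312,-.0639])
def ground(c,u,z=0):
    k=np.array([[c["fx"],0,c["cx"]],[0,c["fy"],c["cy"]],[0,0,1]])
    s=cv2.undistortPoints(np.array([[u]],float),k,np.array([c["k1"],0,0,0.]))[0,0]
    T=np.array(c["T"]);d=T[:3,:3]@[*s,1];return T[:3,3]+d*(z-T[2,3])/d[2]
E
python3 - <<'E'
from h import *
S=viewer.get_calibration("scene")
for n,u in(("mallet",(408,291)),("maq",(386,325))):
    p=ground(S,u);c,s=np.cos(JIG[2]),np.sin(JIG[2]);d=p-[*JIG[:2],0];print(n,p,"jig",c*d[0]+s*d[1],-s*d[0]+c*d[1])
O=[np.pi,0,JIG[2]]
def tcp(ph,g=0,rho=.112):
    t=(75-ph)/75;ph=np.radians(ph);n=.0095+g
    x=-.119-.008*t-rho*np.cos(ph)+n*np.sin(ph);z=.056+.019*t+rho*np.sin(ph)+n*np.cos(ph)
    return w(JIG,[x+.009,0,z+.025])[0]
effector.grip(0)
p=tcp(75,.015)
arm.move_pose([*p[:2],.30],O);print(arm.current_joint_pos().round(2),arm.current_time())
arm.movel(p,v=.15);f0=arm.current_wrist_force()
for ph in range(70,9,-10):
    arm.movel(tcp(ph),v=.1);print(ph,(arm.current_wrist_force()-f0).round(1))
arm.movel(tcp(0),v=.06);print((arm.current_wrist_force()-f0).round(1))
print(arm.movel(tcp(0)-[0,0,.006],v=.03,until_force=25),(arm.current_wrist_force()-f0).round(1),arm.current_eef_pos())
q=arm.current_eef_pos();arm.movel([q[0],q[1],.25]);print(arm.current_time())
p=w(JIG,[-.06,0,.34])[0];arm.move_pose(p,O)
c=viewer.get_calibration("wrist");f=viewer.grab_frame("wrist")
import pickle;pickle.dump(c,open("w1.pkl","wb"));cv2.imwrite("pics/w1.png",f);print(c["T"],arm.current_time())
E
```

```text
mallet [0.75057497 0.174234   0.        ] jig 0.2087351534364663 -0.22771401791607027
maq [0.77202114 0.05119217 0.        ] jig 0.08401605495095951 -0.23437566812766578
[-0.34  0.08  1.75  0.    1.31 -0.46] 4.525
70 [ 0.1 -1.2  0.2]
60 [-0.7  0.1 -0.6]
50 [ 0.4 -0.9 -0. ]
40 [-0.6 -0.1 -0.1]
30 [-0.2 -0.3  0.5]
20 [1.5 3.8 2.9]
10 [-1.3 -1.9 -0.1]
[-1.1 -0.1  3.6]
False [-6.9  2.6 19.2] [ 0.57744833 -0.28905095  0.10687031]
9.7167
[[ 0.99287184  0.11456727  0.03286099  0.54737022]
 [ 0.11917411 -0.95025612 -0.28776872 -0.04676163]
 [-0.00174252  0.28963364 -0.957136    0.46188117]
 [ 0.          0.          0.          1.        ]] 10.5583
```

View pics/w1.png

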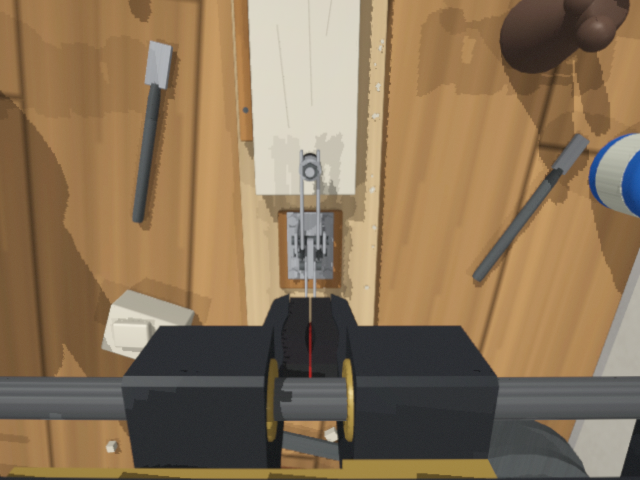

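The wrist view shows the clamp closed: the bar is level, with its foot on the slab at (310,168), and the handle points away. The slab's near corners are at (256,193) and (355,193). Next is a closer look at the tray.

Run:
```python
from h import *
import pickle
c=pickle.load(open("w1.pkl","rb"))
for u,z in(((256,193),.048),((355,193),.048),((310,168),.1),((249,0),.048),((359,60),.048)):
    d=ground(c,u,z)[:2]-JIG[:2];C,s=np.cos(JIG[2]),np.sin(JIG[2]);print(u,(C*d[0]+s*d[1]).round(4),(-s*d[0]+C*d[1]).round(4))
effector.grip(.08)
psi=TRAY[2]+np.pi
p=w(TRAY,[.05,0,.30])[0];arm.move_pose(p,[np.pi,0,psi])
c=viewer.get_calibration("wrist");f=viewer.grab_frame("wrist")
pickle.dump(c,open("w2.pkl","wb"));cv2.imwrite("pics/w2.png",f);print(arm.current_joint_pos().round(2),arm.current_time())
```

```text
(256, 193) -0.0592 0.0551
(355, 193) -0.0591 -0.0445
(310, 168) -0.0282 0.0007
(249, 0) 0.1142 0.0552
(359, 60) 0.0646 -0.0444
[ 0.56  0.06  1.77 -0.    1.31 -0.95] 13.5083
```

View pics/w2.png

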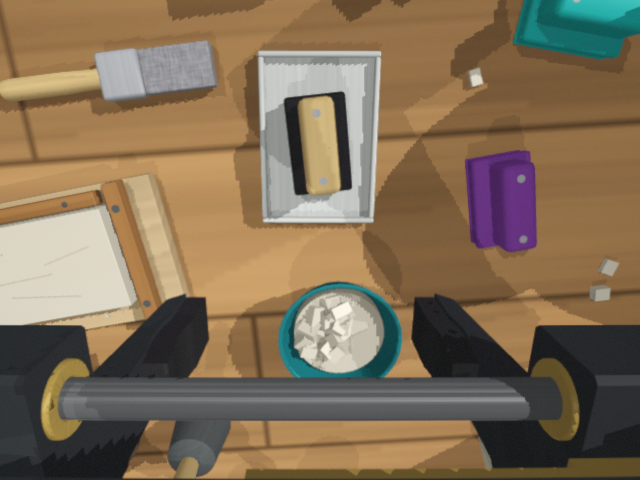

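The wrist view shows the tray with corners near (258,53), (380,53), (374,222) and (262,220). The pad's plate corners are at (285,96), (344,92), (352,189) and (295,195), and its grip screws at (316,113) and (323,181). I'll fit the poses, grasp the pad and lift it.

Run:
```python
from h import *
import pickle
c=pickle.load(open("w2.pkl","rb"));m=lambda l:np.array(l)/1000
t,r=fit([(c,m([(-80,-56,14),(-80,56,14),(80,56,14),(80,-56,14)]),np.array([(258,53),(380,53),(375,222),(262,221)]))],TRAY);print("tray",t.round(4),r.round(1))
if max(abs(r))>15:
  t,r=fit([(c,m([(-80,56,14),(-80,-56,14),(80,-56,14),(80,56,14)]),np.array([(258,53),(380,53),(375,222),(262,221)]))],TRAY);print("tray",t.round(4),r.round(1))
best=None
for s in(1,-1):
  P=m([(-45,-28*s,29),(-45,28*s,29),(45,28*s,29),(45,-28*s,29)])
  q,r=fit([(c,P,np.array([(285,96),(344,92),(352,189),(295,195)]))],TRAY)
  if best is None or abs(r).max()<abs(best[1]).max():best=(q,r)
q,r=best;print("pad",q.round(4),r.round(1))
for u in((316,113),(323,181)):print(ground(c,u,.064).round(4))
pickle.dump((t,q),open("tp.pkl","wb"))
```

```text
tray [ 0.4258  0.3383 -0.0642] [-0.6 -1.   0.8 -1.2 -1.6  1.   1.2  2.1]
pad [0.4271 0.3383 0.0291] [-1.3  0.5  1.9 -1.7  0.5  0.8 -0.8  0.2]
[0.3993 0.3366 0.064 ]
[0.4559 0.3392 0.064 ]
```

Run:
```python
from h import *
P=[.4273,.338];O=[np.pi,0,np.pi+.037]
effector.grip(.06)
arm.move_pose([*P,.14],O);arm.hold(.1);f0=arm.current_wrist_force()
print(arm.movel([*P,.058],v=.1,until_force=8))
print(arm.current_wrist_force()-f0,arm.current_eef_pos())
effector.grip(0.02,grasp_force=30);print(arm.current_gripper_width(),arm.current_gripper_force(),arm.current_eef_pos())
arm.movel([*P,.16],v=.15);print(arm.current_gripper_width(),arm.current_wrist_force()-f0,arm.current_time())
# over slab start; slab centre in jig frame (.070,.005)
p=w(JIG,[.070-.025,.004,.16])[0]
arm.move_pose(p,[np.pi,0,JIG[2]]);arm.hold(.2)
print(arm.current_eef_pos(),arm.current_gripper_width(),arm.current_time())
f=viewer.grab_frame("wrist");cv2.imwrite("pics/w3.png",f)
```

```text
False
[ 0.29084358 -1.02000651 -1.06362652] [0.42780789 0.33837008 0.0585998 ]
0.030269095366097093 29.99389837961644 [0.42744186 0.33815265 0.05819787]
0.029533068863867893 [ 0.25859868 -0.53911771 -3.61394998] 17.1583
[ 0.5399625  -0.01477557  0.15996938] 0.02988194846828567 18.75
```

View pics/w3.png

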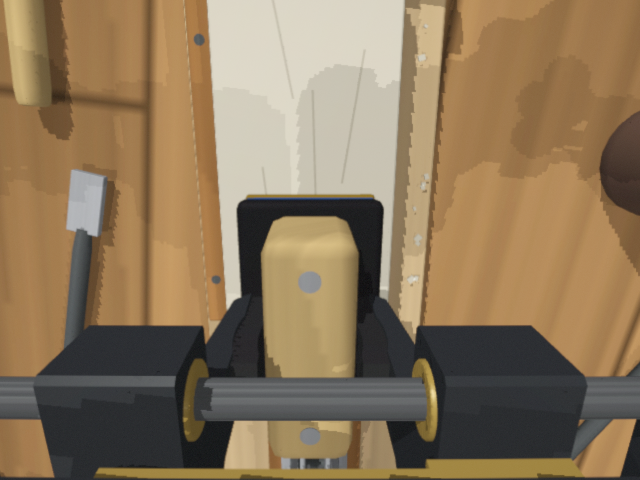

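The pad is held straight over the slab, with the grip at (310,330) and the clamp bar clear behind it. Now I'll press and stroke.

Run:
```python
from h import *
O=[np.pi,0,JIG[2]]
pos=lambda x,z:w(JIG,[.070+x,.004,z])[0]
fz=lambda:np.mean([(arm.hold(.02),arm.current_wrist_force()[2])[1] for _ in range(5)])
arm.movel(pos(-.025,.106),v=.12);f0=fz()
hit=arm.movel(pos(-.025,.096),v=.015,until_force=6);z=arm.current_eef_pos()[2];f=fz()-f0
print(hit,z,f)
zc=z
for _ in range(4):
    if 9<f<14:break
    zc-=np.clip((11-f)/2500,-.002,.002);arm.movel(pos(-.025,zc),v=.02);f=fz()-f0;print("adj",zc,f)
if 6<f<18:
    for x in np.arange(-.013,.0815,.0117):
        arm.movel(pos(x,zc),v=.04);f=arm.current_wrist_force()-[0,0,f0];print(round(x,3),f.round(1),arm.current_eef_pos()[2].round(4))
        zc-=np.clip((11-f[2])/5000,-.0006,.0006)
    arm.hold(.2);print(arm.current_eef_pos(),pos(.0806,0))
    arm.movel(pos(x,.16),v=.12)
print(arm.current_time(),arm.current_gripper_width())
```

```text
True 0.09920368199283104 7.18550690970057
adj 0.09767788475671127 8.289262673220605
adj 0.09659358982599951 10.399901634766714
-0.013 [ 0.5 -1.8  9.1] 0.0986
-0.001 [ 0.4 -3.2  9.8] 0.0984
0.01 [ 0.4 -2.6 10. ] 0.0983
0.022 [ 0.9 -3.6 10.3] 0.0981
0.034 [ 0.6 -3.2 10.8] 0.098
0.046 [ 1.3 -3.4 10.9] 0.098
0.057 [ 1.2 -4.3 10.8] 0.098
0.069 [ 1.  -4.1 10.1] 0.098
0.081 [ 2.  -4.6 11.4] 0.0978
[0.52998929 0.08831197 0.09781163] [0.5274188 0.0889556 0.       ]
25.6333 0.029550702024743376
```

Run:
```python
from h import *
import pickle
P=[.4265,.338];O=[np.pi,0,np.pi+.037]
arm.move_pose([*P,.16],O);arm.movel([*P,.066],v=.12);arm.hold(.15)
print(arm.movel([*P,.056],v=.02,until_force=3),arm.current_eef_pos())
effector.grip(.06);arm.movel([*P,.16],v=.15);arm.hold(.1)
a=viewer.grab_frame("scene");p=w(TRAY,[.05,0,.30])[0];arm.move_pose(p,[np.pi,0,TRAY[2]+np.pi])
f=viewer.grab_frame("wrist");s=viewer.grab_frame("side")
cv2.imwrite("pics/end.png",np.hstack([cv2.resize(f,(400,300)),cv2.resize(s[170:350,205:445],(400,300))]))
print(arm.current_time())
```

```text
True [0.42669369 0.33822933 0.05701026]
30.575
```

View pics/end.png

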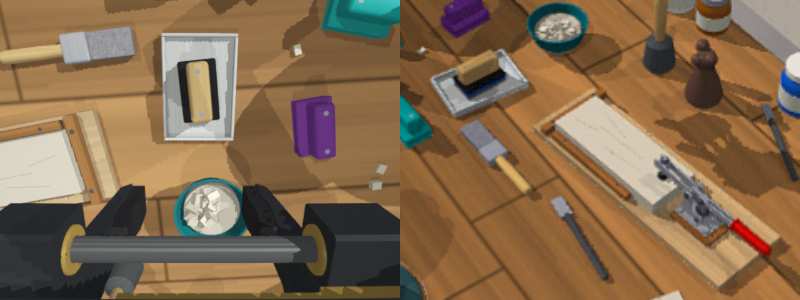

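The pad lies flat in its tray at (198,90). The clamp is locked with its handle level at (750,238), and the slab is against the stop.

```bash
python3 -c "
from workcell import arm
print(arm.finish_job())"
```

```text
the job is handed in; nothing more can be done
None
```

I handed the job in at about 31 s: the clamp looks locked on the slab, the stroke ran at about 9–11 N by the wrist sensor, and the pad is released flat in its tray; the hand-in call returned no verdict.

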